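Lay out a stripped camera on the parts mat for reassembly

TASK

Lay out the stripped camera for reassembly on the blue parts mat: put the silver focusing ring flat on the black film gate, centred over its opening, and the black lens cap flat and centred on top of the ring to keep dust out; stand the chrome top cover, as it stands now, in the middle of the square between the film gate and the white screw box. Lay the black battery flat in the middle of the square directly behind the screw box (on the side away from the robot) and stand the white grease pot in the middle of the square directly behind the film gate. Leave the red-lidded jar and the black film canister where they are.

Things in the scene. Friction and masses are not known exactly. Their poses are not given: they have to be found in the camera images.
- parts_mat: fixed blue mat, 215 x 285 x 3 mm, on a light wooden work board (top 60 mm above the desk, z = 0.06), with six white-outlined squares (90 mm deep, 80 wide), two rows of three. Origin: centre of underside; x away from the robot, y left, yaw up to 0.2 rad. Square centres: front row x = -50, back row +50; y = +90, 0, -90 mm. Gate and box fill the front left and right squares, either way round; the jar stands back middle.
- film_gate: flat black plate with an opening in its middle and four small screws, fixed in the front left or right square: 56 x 78 mm, 8 mm thick (screw heads 10), long side front-to-back. Origin: centre of its underside, on the mat's top. Its x axis points to the mat's left, its y to the front, so behind is -y; the centre of the square behind it is 100 mm from its origin.
- screw_box: small shut white box with a yellow label on its lid, fixed in the other outer front square: 56 x 78 x 23 mm, long side front-to-back. Origin: centre of its underside, on the mat's top. Its x axis points to the mat's left, its y to the front, so behind is -y; the centre of the square behind it is 100 mm from its origin.
- focus_ring: silver ribbed ring lying flat on the work board, 46 mm across, 10 mm high; 50 g. Origin at the centre of its underside, z up.
- dust_cap: black round lens cap lying flat on the work board, 53 mm across, 8 mm thick; 15 g. Origin at the centre of its underside, z up.
- top_cover: bright chrome box-like camera top cover standing on the work board, 28 (x) x 50 (y) x 45 mm high, with a 16 mm round dial that stands 6 mm above its top at y = +10 mm; 110 g. Origin at the centre of its underside, z up. Grasp it across x (28 mm).
- camera_battery: plain black battery block lying flat on the work board, 22 (x) x 42 (y) x 16 mm high; 40 g. Origin at the centre of its underside, z up. Grasp it across x (22 mm).
- grease_pot: small round white pot filled with ochre grease, 36 mm across, 32 mm high, open end up; 50 g. Origin at the centre of its underside, z up.
- red_lid_jar: small glass jar with a red lid, 39 mm across, 42 mm high, standing loose in the back middle square of the mat; a bystander. Origin at the centre of its underside.
- film_canister: plain black film canister, 33 mm across, 49 mm high, standing loose on the work board among the parts; a bystander. Origin at the centre of its underside.
Not all that is in view belongs to the job. Of the things that look like the focus_ring, the smaller one is meant.

How it is judged:
By the outcome, as a careful person would: the job done as asked, in the order asked, and still so for the second after the job is handed in, with the robot touching nothing.
It also fails if it takes over 118 s, if anything falls off the work surface, if the arm or the gripper's body presses on something with over 40 N, if the wrist force passes 120 N, or if a joint passes its speed limit or range.

ROBOT

A 7-joint arm with a two-finger parallel gripper is mounted at the origin on a cart in front of the work surface, level with it; the furniture and walls round the work are solid. World frame = base frame: x ahead of the robot, y to its left, z up, the work surface at z = 0. Lengths are in m, angles in degrees, forces in N, time in s.
With the tool pointing down it reaches from about 0.4 to 0.85 m from the base axis. Payload 10.4 kg.
Tool frame: the origin (TCP) lies midway between the tips of the shut fingers; the grasp point (between the pads) lies 19 mm behind it; z points along the fingers, y is the direction in which the jaws open and shut (so a half turn about z gives the same grasp; the last joint's range is limited). The gripper opens to 87 mm and grips with 3 to 60 N. Pads are 19 mm wide; open, the fingers measure 117 mm over their backs; the gripper's body (75 mm by 190 mm) begins 51 mm behind the grasp point.
Start: joints at [-77.899, 19.034, -3.707, 83.658, 1.238, 77.344, -5.071], TCP at [0.145, 0.608, 0.223] pointing down, gripper open.
Joint ranges: [-148.97, 148.97], [-28.65, 121.19], [-84.17, 76.75], [9.2, 138.47], [-72.65, 252.65], [3.7, 117.97], [-149.18, 149.18]. Speed limits (degrees/s): [127.2, 127.2, 159.86, 159.86, 180, 180, 180].

INTERFACE

Orientations are given as a 3x3 rotation matrix whose columns are the frame's x, y, z axes.
In Python, from cell import get_state, snapshot, hand_in gives the robot as it stands.
- The arm moves only by the shell command python3 -m inch 'ROWS' [OPENING]. ROWS is JSON, a list of rows, each a list of 6 numbers: the shift along the tool's x, y, z as a fraction of full scale, then the turn, a rotation vector about the tool's x, y, z as a fraction of full scale. In form: [[dx, dy, dz, rx, ry, rz], ...]. A call has exactly 8 rows; each row is the pose to reach, as a shift and turn from the pose commanded when the call began, along the tool's axes at that moment, turning the shorter way round; what a row does not reach only later rows make up. Full scale, the value 1, is 0.12 m for a shift and pi rad for a turn. A row lasts 1/12 s, in which the tool goes at most 41.7 mm and 7.16 degrees, less where a joint would pass 70% of its speed; a pose out of reach is approached as far as the arm can. A call with a number of a shift or a turn outside -1 to 1 is refused whole. A call with a gripper value outside its range is refused whole. OPENING is the gripper command: -1 is shut, 1 is fully open, values between are in proportion, set as the call begins (- or left out, the last holds). The fingers move at their own pace and stop on an object; the grip force is fixed at half the most. Time passes only in rows, so rows that repeat a pose let the fingers close, or fill a call up. It gives the time, the measured TCP pose, the force and the opening at its end, in the units of the state.
- get_state(): the state, without advancing time (a new reading comes with each control period).
- snapshot(name): name is "scene" or "side" or "wrist"; returns a dict with "image" (420x560x3 uint8, blue, green, red), "depth" (420x560 float32, m along the optical axis (not along the pixel's ray), 0 where there is no reading), "fx", "fy", "cx", "cy" (pixels), "pose" (4x4, takes a point from camera to world coordinates); the wrist camera has in their place "hand_eye" (4x4, takes a point from camera to tool coordinates, whose origin is the TCP and whose axes are the flange's). Camera axes: x right, y up, looking along -z (the intrinsics and any distortion apply to the point x, -y, -z); pixel columns grow to the right and rows downward; lengths in m; the calibration is good to about 2 mm. A picture is of the moment at which its call begins: read the wrist's pose just before it.
- hand_in(): hands the job in, once; it reports no verdict.
The state is a dict: "time": time; "joints": joint angles; "joint_velocities": joint speeds; "joint_torque": joint torques, N m; "position": TCP position; "orientation": TCP orientation; "wrist_force": force on the tool from outside, world axes, zero at the start; "torque": the same for the moment, N m; "gripper_width": finger opening in m.
Only numpy, scipy, OpenCV 4.12 (cv2) and the standard library are available. Lean on these libraries where they do the work, as an engineer would, in place of code of your own. Each camera call takes 0.05 s, during which the arm holds its last target. There are 200 camera calls.

## Working session

There is one attempt and no reset: what is moved stays moved. The work goes in short steps, Python scripts to look and compute and a shell command to move; the robot and the scene stay as the last step left them, time stands still between calls to the robot, and variables do not carry over. Pictures are saved under pics/ and viewed, about 12 in all and at most 16, crops included, and the job is handed in when it is done.

```bash
ls; mkdir -p pics
python3 - <<'E'
from cell import get_state, snapshot
import cv2,numpy as np,pickle
s=get_state();print({k:np.round(v,3).tolist() for k,v in s.items()})
for n in("scene","side","wrist"):
    d=snapshot(n);pickle.dump(d,open(f"{n}0.pkl","wb"));cv2.imwrite(f"pics/{n}0.png",d["image"])
    print(n,d["fx"],d["fy"],d["cx"],d["cy"],[k for k in d],np.round(d.get("pose",d.get("hand_eye")),3).tolist(), (d["depth"]>0).mean())
a=cv2.imread("pics/scene0.png");
E
```

```text
pics
{'time': 0.0, 'joints': [-77.9, 19.071, -3.706, 83.706, 1.239, 77.344, -5.069], 'joint_velocities': [0.036, 0.019, 0.013, 0.004, 0.009, -0.07, 0.002], 'joint_torque': [-0.001, -62.326, 0.024, -38.989, -0.061, 0.04, 0.0], 'position': [0.145, 0.608, 0.222], 'orientation': [[-0.973, 0.232, -0.0], [0.232, 0.973, -0.001], [-0.0, -0.001, -1.0]], 'wrist_force': [0.222, 0.577, 0.044], 'torque': [0.022, 0.021, 0.009], 'gripper_width': 0.087}
scene 440.6345921835187 440.6345921835187 279.46928364836276 208.11011225005075 ['image', 'depth', 'fx', 'fy', 'cx', 'cy', 'pose'] [[0.779, 0.394, -0.487, -0.072], [-0.627, 0.514, -0.586, -0.699], [0.019, 0.762, 0.647, 0.811], [0.0, 0.0, 0.0, 1.0]] 0.9956420068027211
side 507.8164374875231 507.8164374875231 277.03806210491757 207.01547978657987 ['image', 'depth', 'fx', 'fy', 'cx', 'cy', 'pose'] [[0.905, 0.243, -0.348, 0.141], [-0.424, 0.487, -0.764, -0.819], [-0.016, 0.839, 0.544, 0.621], [0.0, 0.0, 0.0, 1.0]] 0.9961139455782313
wrist 374.1509391292013 374.1509391292013 280.0813998413126 211.73301044159493 ['image', 'depth', 'fx', 'fy', 'cx', 'cy', 'hand_eye'] [[-0.001, 0.963, 0.27, 0.075], [1.0, 0.001, 0.001, -0.0], [0.0, 0.27, -0.963, -0.163], [0.0, 0.0, 0.0, 1.0]] 0.9959948979591837
```

View pics/scene0.png

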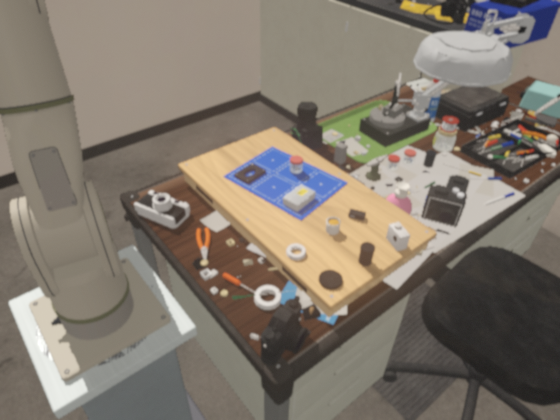

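View pics/side0.png

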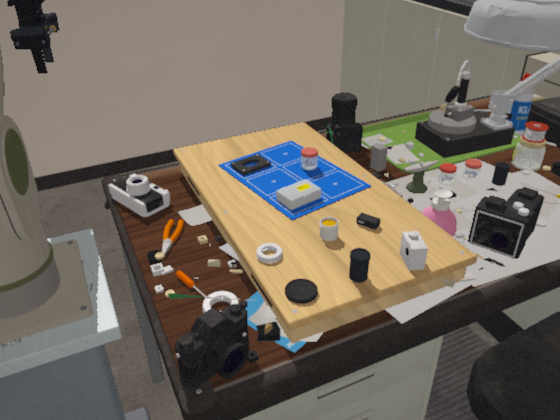

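Side view: candidates for the ring are the small silver ring on the board at (269,254) and the bigger one on the desk at (221,303), so I choose the one on the board. Black round things: the cap, flat at (301,291), and the canister, tall at (359,265). Black blocks: the battery at (368,221) and the desk cameras. Cover (413,251), pot (329,229), gate (250,164), box (299,194), jar (309,160).

```bash
cat > h.py <<'E'
import numpy as np,cv2,pickle
from cell import get_state,snapshot
def pose_of(d,s=None):
    if "pose" in d: return np.array(d["pose"])
    T=np.eye(4);T[:3,:3]=s["orientation"];T[:3,3]=s["position"];return T@np.array(d["hand_eye"])
def cloud(d,s=None):
    h,w=d["depth"].shape;v,u=np.mgrid[:h,:w];z=d["depth"]
    P=np.stack([(u-d["cx"])/d["fx"]*z,-(v-d["cy"])/d["fy"]*z,-z],-1)
    T=pose_of(d,s);return P@T[:3,:3].T+T[:3,3]
def ray(d,uv,zp,s=None):
    uv=np.atleast_2d(uv).astype(float);T=pose_of(d,s)
    r=np.stack([(uv[:,0]-d["cx"])/d["fx"],-(uv[:,1]-d["cy"])/d["fy"],-np.ones(len(uv))],-1)@T[:3,:3].T
    return T[:3,3]+r*((zp-T[2,3])/r[:,2])[:,None]
def tops(d,s,bounds,zlo=.064,amin=20):
    """components of the points above the board: top surface min-area rect in world"""
    P=cloud(d,s);x0,x1,y0,y1=bounds
    m=((P[...,2]>zlo)&(P[...,2]<.14)&(P[...,0]>x0)&(P[...,0]<x1)&(P[...,1]>y0)&(P[...,1]<y1)&(d["depth"]>0)).astype(np.uint8)
    n,l,st,c=cv2.connectedComponentsWithStats(m,connectivity=4)
    for i in range(1,n):
        if st[i,4]<amin: continue
        Q=P[l==i];zt=np.percentile(Q[:,2],97);T=Q[Q[:,2]>zt-.004]
        r=cv2.minAreaRect((T[:,:2]*1000).astype(np.float32))
        print("px",c[i].round(),"n",st[i,4],"ztop %.3f"%zt,"rect",np.round(r[0],1),np.round(r[1],1),"ang %.1f"%r[2],"bgr",d["image"][l==i].mean(0).round())
E
python3 - <<'E'
from h import *
for n in("scene","side"):
    d=pickle.load(open(n+"0.pkl","rb"));print(n)
    P=cloud(d);
    hsv=cv2.cvtColor(d["image"],cv2.COLOR_BGR2HSV)
    m=cv2.inRange(hsv,(105,150,60),(130,255,255));m[(P[...,2]>.075)|(P[...,2]<.055)]=0
    nn,l,st,c=cv2.connectedComponentsWithStats(cv2.morphologyEx(m,cv2.MORPH_CLOSE,np.ones((5,5))));k=1+st[1:,4].argmax()
    Q=ray(d,np.argwhere(l==k)[:,::-1],.063);r=cv2.minAreaRect((Q[:,:2]*1000).astype(np.float32));print("mat",r, cv2.boxPoints(r).round().tolist())
    b=(P[...,2]>.055)&(P[...,2]<.065);print("board",np.percentile(P[b][:,0],[2,98]),np.percentile(P[b][:,1],[2,98]))
    tops(d,None,(.2,1.,-.6,.7))
d=cv2.imread("pics/side0.png")[200:320,200:460];cv2.imwrite("pics/crop.png",cv2.resize(d,None,fx=3,fy=3,interpolation=2))
E
```

```text
sceneTraceback (most recent call last):
  File "<stdin>", line 7, in <module>
ValueError: attempt to get argmax of an empty sequence
```

Run:
```python
from h import *
for n,px in(("scene",[(285,165),(270,260)]),("side",[(265,190),(269,300)])):
    d=pickle.load(open(n+"0.pkl","rb"));P=cloud(d);hsv=cv2.cvtColor(d["image"],cv2.COLOR_BGR2HSV)
    for u,v in px: print(n,P[v,u],hsv[v,u],d["depth"][v,u])
    m=cv2.inRange(hsv,(100,130,50),(130,255,255));m[(P[...,2]>.085)|(P[...,2]<.045)]=0
    nn,l,st,c=cv2.connectedComponentsWithStats(cv2.morphologyEx(m,cv2.MORPH_CLOSE,np.ones((5,5))))
    if nn<2: continue
    k=1+st[1:,4].argmax()
    Q=ray(d,np.argwhere(l==k)[:,::-1],.063);r=cv2.minAreaRect((Q[:,:2]*1000).astype(np.float32));print("mat",r, cv2.boxPoints(r).round().tolist())
    tops(d,None,(.2,1.,-.6,.7),.066)
d=cv2.imread("pics/side0.png")[200:320,200:460];cv2.imwrite("pics/crop.png",cv2.resize(d,None,fx=3,fy=3,interpolation=2))
```

```text
scene [0.63151023 0.1258847  0.06024948] [111  94 201] 1.3122207
scene [ 0.39022365 -0.11213514  0.00885158] [ 17  89 158] 1.0883754
mat ((538.955322265625, 60.191322326660156), (73.85809326171875, 63.9399299621582), 10.53579330444336) [[497.0, 85.0], [508.0, 22.0], [581.0, 36.0], [569.0, 98.0]]
px [308. 117.] n 598 ztop 0.137 rect [834.9 261. ] [55.3 56.1] ang 50.8 bgr [60. 66. 72.]
px [296. 164.] n 214 ztop 0.105 rect [634.7  81.7] [36.2 36.2] ang 15.7 bgr [146. 140. 170.]
px [250. 173.] n 294 ztop 0.072 rect [518.5 146.3] [78.4 59.9] ang 9.0 bgr [ 97.  92. 103.]
px [450. 193.] n 988 ztop 0.100 rect [ 896.2 -254.9] [97.8 72.6] ang 30.0 bgr [89. 94. 99.]
px [402. 188.] n 156 ztop 0.088 rect [ 800.4 -172.9] [33.4 36.2] ang 57.3 bgr [188. 199. 206.]
px [299. 197.] n 506 ztop 0.087 rect [551.5 -29.6] [78.6 53.7] ang 11.7 bgr [174. 184. 189.]
px [357. 214.] n 125 ztop 0.077 rect [ 629.2 -166.5] [20.3 40.4] ang 29.3 bgr [ 85. 101. 122.]
px [333. 225.] n 204 ztop 0.092 rect [ 543.2 -164.9] [32.9 32.7] ang 77.6 bgr [140. 170. 192.]
px [398. 235.] n 436 ztop 0.109 rect [ 632.5 -294.9] [43.6
[... 1305 characters left out ...]
.1 -172.8] [39. 36.] ang 87.8 bgr [171. 178. 182.]
px [369. 220.] n 230 ztop 0.077 rect [ 629.3 -166.1] [24.9 41.5] ang 34.3 bgr [53. 56. 60.]
px [329. 227.] n 366 ztop 0.092 rect [ 543.8 -164.7] [33.8 34.4] ang 3.8 bgr [118. 150. 164.]
px [414. 249.] n 792 ztop 0.111 rect [ 636.1 -283.7] [25.  17.2] ang 47.6 bgr [156. 159. 162.]
px [269. 253.] n 241 ztop 0.072 rect [ 420.9 -169.9] [44.2 44.1] ang 64.6 bgr [188. 190. 194.]
px [359. 264.] n 579 ztop 0.110 rect [ 530.5 -287.4] [33.7 31.9] ang 33.5 bgr [44. 42. 43.]
px [301. 290.] n 550 ztop 0.070 rect [ 427.7 -279.3] [52. 53.] ang 3.9 bgr [53. 53. 56.]
px [211. 329.] n 1995 ztop 0.096 rect [ 270.8 -303.1] [33.3 33.4] ang 17.5 bgr [44. 43. 44.]
```

View pics/crop.png

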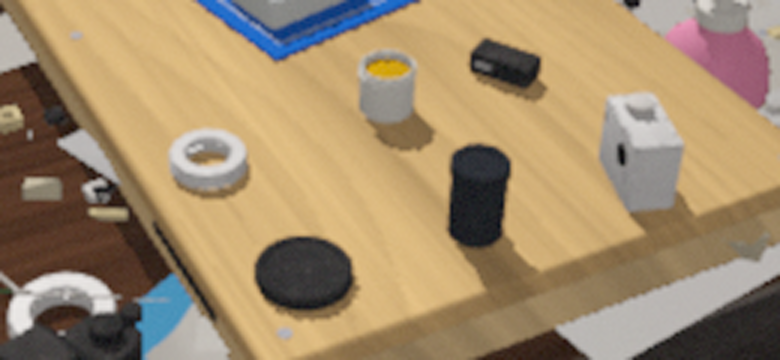

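The crop confirms the choices: silver ring (209,160), flat black cap (303,272), canister (478,195), cover with dial (640,150), battery (505,62), pot (387,88). Next I write a planner that converts world waypoints into tool-axis fractions, then go via the mat.

```bash
cat >> h.py <<'E'
def plan(wps,cmd=None):
    """wps: x,y,z [mm], yaw of tool y [deg]; prints final row of each call, from cmd pose (mm, yaw)"""
    s=get_state();R=np.array(s["orientation"])
    p=np.array(cmd[:3] if cmd else np.array(s["position"])*1000,float);a=cmd[3] if cmd else np.degrees(np.arctan2(R[1,1],R[0,1]))
    print("t %.2f at"%s["time"],p.round(1),"yaw %.2f"%a)
    for w in wps:
        q=np.array(w[:3],float);c,sn=np.cos(np.radians(a)),np.sin(np.radians(a))
        y=np.array([c,sn,0]);x=np.array([-sn,c,0]);d=(q-p)
        n=max(1,int(np.ceil(max(abs(d@x),abs(d@y),abs(d[2]))/120-.002)));da=(w[3]-a+180)%360-180
        for k in range(n):
            c,sn=np.cos(np.radians(a)),np.sin(np.radians(a));y=np.array([c,sn,0]);x=np.array([-sn,c,0]);e=d/n/120
            print("->",(p+d/n).round(),"row",np.round([e@x,e@y,-e[2],0,0,-da/n/180],4).tolist());p=p+d/n;a+=da/n
E
python3 -c "
from h import *
plan([(250,590,235,66),(360,520,235,56),(440,420,235,46),(500,320,235,36),(540,220,235,25),(560,110,235,10.7)])"
```

```text
t 0.15 at [144.7 607.7 221.9] yaw 76.61
-> [250. 590. 235.] row [-0.8877, 0.0595, -0.1088, 0.0, 0.0, 0.0589]
-> [305. 555. 235.] row [-0.5373, -0.08, -0.0, 0.0, 0.0, 0.0278]
-> [360. 520. 235.] row [-0.5423, -0.0329, -0.0, 0.0, 0.0, 0.0278]
-> [400. 470. 235.] row [-0.5093, -0.159, -0.0, 0.0, 0.0, 0.0278]
-> [440. 420. 235.] row [-0.5213, -0.114, -0.0, 0.0, 0.0, 0.0278]
-> [500. 320. 235.] row [-0.9386, -0.2521, -0.0, 0.0, 0.0, 0.0556]
-> [540. 220. 235.] row [-0.8701, -0.2201, -0.0, 0.0, 0.0, 0.0611]
-> [560. 110. 235.] row [-0.9012, -0.2363, -0.0, 0.0, 0.0, 0.0794]
```

```bash
python3 -m inch '[[-0.2,0,0,0,0,0.01],[-0.5,0,0,0,0,0.03],[-0.9,0.06,-0.1,0,0,0.06],[-0.9,0.06,-0.1,0,0,0.06],[-0.9,0.06,-0.1,0,0,0.06],[-0.9,0.06,-0.1,0,0,0.06],[-0.9,0.06,-0.1,0,0,0.06],[-0.9,0.06,-0.1,0,0,0.06]]' 1
python3 -m inch '[[-0.2,-0.02,0,0,0,0.01],[-0.5,-0.05,0,0,0,0.03],[-0.8,-0.1,0,0,0,0.06],[-1,-0.15,0,0,0,0.06],[-1,-0.15,0,0,0,0.06],[-1,-0.15,0,0,0,0.06],[-1,-0.15,0,0,0,0.06],[-1,-0.15,0,0,0,0.06]]'
python3 -m inch '[[-0.2,-0.05,0,0,0,0.01],[-0.5,-0.1,0,0,0,0.03],[-0.8,-0.2,0,0,0,0.05],[-1,-0.25,0,0,0,0.06],[-1,-0.25,0,0,0,0.06],[-1,-0.25,0,0,0,0.06],[-1,-0.25,0,0,0,0.06],[-1,-0.25,0,0,0,0.06]]'
python3 -c "
from h import *
plan([(530,240,250,25),(560,110,250,10.7)])"
```

```text
time: 0.82
position: [0.2499, 0.5903, 0.2342]
orientation: [[-0.913, 0.408, -0.001], [0.408, 0.913, -0.0], [0.001, -0.001, -1.0]]
wrist_force: [0.9, 0.5, 0.6]
gripper_width: 0.0871
time: 1.48
position: [0.3516, 0.5256, 0.2344]
orientation: [[-0.821, 0.571, -0.001], [0.571, 0.821, 0.0], [0.001, -0.0, -1.0]]
wrist_force: [0.7, 1.0, -0.8]
gripper_width: 0.0871
time: 2.15
position: [0.433, 0.4328, 0.2344]
orientation: [[-0.7, 0.714, -0.001], [0.714, 0.7, 0.001], [0.001, -0.0, -1.0]]
wrist_force: [-0.3, 0.5, 0.5]
gripper_width: 0.087
t 2.15 at [433.  432.8 234.4] yaw 44.42
-> [481. 336. 242.] row [-0.8569, -0.2736, -0.065, 0.0, 0.0, 0.0539]
-> [530. 240. 250.] row [-0.8908, -0.1251, -0.065, 0.0, 0.0, 0.0539]
-> [545. 175. 250.] row [-0.5437, -0.1156, -0.0, 0.0, 0.0, 0.0397]
-> [560. 110. 250.] row [-0.5539, -0.0471, -0.0, 0.0, 0.0, 0.0397]
```

```bash
python3 -m inch '[[-0.2,-0.05,0,0,0,0.01],[-0.5,-0.15,-0.03,0,0,0.03],[-0.8,-0.25,-0.06,0,0,0.05],[-0.86,-0.27,-0.06,0,0,0.054],[-0.86,-0.27,-0.06,0,0,0.054],[-0.86,-0.27,-0.06,0,0,0.054],[-0.86,-0.27,-0.06,0,0,0.054],[-0.86,-0.27,-0.06,0,0,0.054]]'
python3 -m inch '[[-0.2,-0.05,0,0,0,0.01],[-0.5,-0.1,-0.03,0,0,0.03],[-0.8,-0.12,-0.06,0,0,0.05],[-0.9,-0.12,-0.06,0,0,0.054],[-0.9,-0.12,-0.06,0,0,0.054],[-0.9,-0.12,-0.06,0,0,0.054],[-0.9,-0.12,-0.06,0,0,0.054],[-0.9,-0.12,-0.06,0,0,0.054]]'
python3 -m inch '[[-0.2,-0.05,0,0,0,0.02],[-0.5,-0.1,0,0,0,0.04],[-0.8,-0.15,0,0,0,0.06],[-1,-0.2,0,0,0,0.08],[-1,-0.2,0,0,0,0.08],[-1,-0.2,0,0,0,0.08],[-1,-0.2,0,0,0,0.08],[-1,-0.2,0,0,0,0.08]]'
python3 - <<'E'
from h import *
s=get_state();d=snapshot("wrist");cv2.imwrite("pics/w1.png",d["image"]);pickle.dump((d,s),open("w1.pkl","wb"))
tops(d,s,(.4,.75,-.15,.3),.068)
P=cloud(d,s);hsv=cv2.cvtColor(d["image"],cv2.COLOR_BGR2HSV);print(P[300,280])
m=cv2.inRange(hsv,(100,110,40),(130,255,255));
Q=ray(d,np.argwhere(cv2.morphologyEx(m,cv2.MORPH_OPEN,np.ones((3,3)))>0)[:,::-1],.063,s);print(cv2.minAreaRect((Q[:,:2]*1000).astype(np.float32)))
plan([(510,0,235,10.7),(450,-110,235,10.7),(421,-170,200,10.7)])
E
```

```text
time: 2.82
position: [0.4823, 0.3362, 0.2414]
orientation: [[-0.569, 0.822, -0.001], [0.822, 0.569, 0.0], [0.001, -0.0, -1.0]]
wrist_force: [-0.2, 1.0, 0.2]
gripper_width: 0.0871
time: 3.48
position: [0.5318, 0.239, 0.2486]
orientation: [[-0.422, 0.907, -0.001], [0.907, 0.422, 0.0], [0.001, -0.001, -1.0]]
wrist_force: [-0.5, -0.5, 0.2]
gripper_width: 0.0871
time: 4.15
position: [0.5607, 0.1202, 0.2487]
orientation: [[-0.183, 0.983, -0.0], [0.983, 0.183, 0.001], [0.001, -0.0, -1.0]]
wrist_force: [0.5, 1.0, -0.3]
gripper_width: 0.0869
px [240. 147.] n 4318 ztop 0.074 rect [517.  151.3] [77.7 55.7] ang 10.5 bgr [91. 76. 76.]
px [353. 244.] n 1908 ztop 0.107 rect [633.4  86.2] [38.3 36.2] ang 82.1 bgr [130. 125. 203.]
px [245. 338.] n 2329 ztop 0.088 rect [552.8 -34. ] [77.7 38.7] ang 11.4 bgr [167. 199. 201.]
[0.55409661 0.1514144  0.33547348]
((582.8935546875, 72.8043441772461), (214.26876831054688, 283.1038818359375), 11.060599327087402)
t 4.20 at [560.8 120.  248.8] yaw 10.52
-> [510.   0. 235.] row [-0.9061, -0.5988, 0.1148, 0.0, 0.0, -0.001]
-> [ 450. -110.  235.] row [-0.8079, -0.6615, -0.0, 0.0, 0.0, -0.0]
-> [ 421. -170.  200.] row [-0.4464, -0.3303, 0.2917, 0.0, 0.0, -0.0]
```

View pics/w1.png

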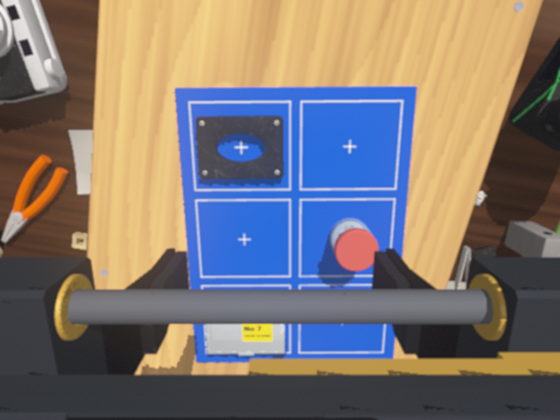

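The wrist view shows the gate at front left (240,150) with screws at its corners, the jar at (353,245) and the box at (245,338). The gate is (517.0,151.3) in the wrist calibration. I'll view the ring from the same relative pose so that camera bias cancels.

```bash
python3 -m inch '[[-0.2,-0.1,0,0,0,0],[-0.45,-0.23,0,0,0,0],[-0.7,-0.36,0,0,0,0],[-0.83,-0.42,0,0,0,0],[-0.83,-0.42,0,0,0,0],[-0.83,-0.42,0,0,0,0],[-0.83,-0.42,0,0,0,0],[-0.83,-0.42,0,0,0,0]]'
python3 -m inch '[[-0.2,-0.1,0,0,0,0],[-0.45,-0.23,0,0,0,0],[-0.7,-0.36,0,0,0,0],[-0.83,-0.42,0,0,0,0],[-0.83,-0.42,0,0,0,0],[-0.83,-0.42,0,0,0,0],[-0.83,-0.42,0,0,0,0],[-0.83,-0.42,0,0,0,0]]'
python3 -m inch '[[-0.2,-0.1,0,0,0,0],[-0.45,-0.23,0,0,0,0],[-0.7,-0.36,0,0,0,0],[-0.83,-0.42,0,0,0,0],[-0.83,-0.42,0,0,0,0],[-0.83,-0.42,0,0,0,0],[-0.83,-0.42,0,0,0,0],[-0.83,-0.42,0,0,0,0]]'
python3 - <<'E'
from h import *
s=get_state();d=snapshot("wrist");cv2.imwrite("pics/w2.png",d["image"])
tops(d,s,(.3,.75,-.35,-.1),.065,100)
E
```

```text
time: 4.87
position: [0.5297, 0.0131, 0.2487]
orientation: [[-0.183, 0.983, -0.0], [0.983, 0.183, 0.0], [0.0, -0.0, -1.0]]
wrist_force: [-0.2, -0.2, 0.4]
gripper_width: 0.0869
time: 5.53
position: [0.4983, -0.094, 0.2487]
orientation: [[-0.183, 0.983, -0.0], [0.983, 0.183, 0.0], [0.0, -0.0, -1.0]]
wrist_force: [0.3, 1.0, -0.4]
gripper_width: 0.0872
time: 6.2
position: [0.467, -0.2011, 0.2487]
orientation: [[-0.183, 0.983, -0.0], [0.983, 0.183, 0.0], [0.0, -0.0, -1.0]]
wrist_force: [-0.1, -0.2, 0.3]
gripper_width: 0.087
px [238. 142.] n 1293 ztop 0.073 rect [ 420.9 -166.2] [45.5 45.1] ang 87.2 bgr [226. 230. 234.]
px [375. 165.] n 1522 ztop 0.093 rect [ 543.4 -161.8] [35.3 34.8] ang 59.9 bgr [116. 182. 215.]
px [461. 181.] n 1269 ztop 0.078 rect [ 629.  -163.3] [22.2 41.8] ang 30.6 bgr [63. 71. 80.]
px [109. 244.] n 1169 ztop 0.083 rect [ 319.8 -282.3] [31.3 17. ] ang 9.7 bgr [58. 58. 60.]
px [228. 255.] n 2144 ztop 0.070 rect [ 427.1 -276.9] [52.9 52.5] ang 66.7 bgr [67. 78. 93.]
px [328. 278.] n 641 ztop 0.110 rect [ 527.3 -270.8] [22.2  5.3] ang 12.3 bgr [64. 72. 84.]
px [438. 283.] n 178 ztop 0.091 rect [ 632.7 -262.2] [8.  3.1] ang 7.6 bgr [182. 186. 191.]
```

View pics/w2.png

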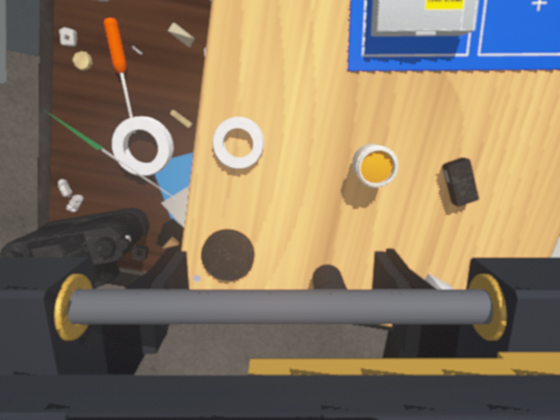

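The ring is at (238,142), measured (420.9,-166.2); the cap at (228,255), pot (375,165) and battery (461,181) are also seen. From gate to ring the relative shift is (96.1, 317.5) mm.

```bash
python3 -c "
from h import *
plan([(421,-168,160,10.5),(421,-168,64,10.5)])"
```

```text
t 6.25 at [ 466.8 -201.3  248.8] yaw 10.52
-> [ 421. -168.  160.] row [0.3424, -0.325, 0.7396, 0.0, 0.0, 0.0001]
-> [ 421. -168.   64.] row [0.0, 0.0, 0.8, 0.0, 0.0, -0.0]
```

```bash
python3 -m inch '[[0.1,-0.1,0.2,0,0,0],[0.2,-0.2,0.45,0,0,0],[0.342,-0.325,0.74,0,0,0],[0.342,-0.325,0.74,0,0,0],[0.342,-0.325,0.74,0,0,0],[0.342,-0.325,0.74,0,0,0],[0.342,-0.325,0.74,0,0,0],[0.342,-0.325,0.74,0,0,0]]'
python3 -m inch '[[0,0,0.15,0,0,0],[0,0,0.35,0,0,0],[0,0,0.55,0,0,0],[0,0,0.7,0,0,0],[0,0,0.77,0,0,0],[0,0,0.8,0,0,0],[0,0,0.8,0,0,0],[0,0,0.8,0,0,0]]'
python3 -m inch '[[0,0,0,0,0,0],[0,0,0,0,0,0],[0,0,0,0,0,0],[0,0,0,0,0,0],[0,0,0,0,0,0],[0,0,0,0,0,0],[0,0,0,0,0,0],[0,0,0,0,0,0]]' -1
python3 -m inch '[[0,0,-0.05,0,0,0],[0,0,-0.2,0,0,0],[0,0,-0.4,0,0,0],[0,0,-0.6,0,0,0],[0,0,-0.75,0,0,0],[0,0,-0.8,0,0,0],[0,0,-0.8,0,0,0],[0,0,-0.8,0,0,0]]'
python3 -c "
from h import *
plan([(517.1,149.5,150,10.5),(517.1,149.5,75,10.5)])"
```

```text
time: 6.92
position: [0.422, -0.17, 0.1615]
orientation: [[-0.18, 0.984, 0.003], [0.984, 0.18, -0.001], [-0.001, 0.002, -1.0]]
wrist_force: [-0.1, -0.0, 0.6]
gripper_width: 0.0873
time: 7.58
position: [0.4213, -0.1698, 0.0651]
orientation: [[-0.18, 0.984, 0.001], [0.984, 0.18, -0.0], [-0.001, 0.001, -1.0]]
wrist_force: [-0.1, 1.0, 0.6]
gripper_width: 0.0864
time: 8.25
position: [0.4205, -0.1695, 0.0641]
orientation: [[-0.18, 0.984, 0.0], [0.984, 0.18, 0.0], [0.0, 0.0, -1.0]]
wrist_force: [0.1, 0.5, 0.2]
gripper_width: 0.0436
time: 8.92
position: [0.4202, -0.1693, 0.1596]
orientation: [[-0.18, 0.984, -0.0], [0.984, 0.18, 0.0], [0.0, -0.0, -1.0]]
wrist_force: [-1.3, -0.1, -0.6]
gripper_width: 0.0433
t 8.92 at [ 420.2 -169.3  159.6] yaw 10.38
-> [453. -63. 156.] row [0.8227, 0.4242, 0.0267, 0.0, 0.0, -0.0002]
-> [485.  43. 153.] row [0.8224, 0.4247, 0.0267, 0.0, 0.0, -0.0002]
-> [517. 150. 150.] row [0.8221, 0.4253, 0.0267, 0.0, 0.0, -0.0002]
-> [517. 150.  75.] row [0.0, 0.0, 0.625, 0.0, 0.0, -0.0]
```

```bash
python3 -m inch '[[0.1,0.05,0,0,0,0],[0.3,0.15,0,0,0,0],[0.5,0.25,0,0,0,0],[0.7,0.36,0,0,0,0],[0.82,0.424,0,0,0,0],[0.82,0.424,0,0,0,0],[0.82,0.424,0,0,0,0],[0.82,0.424,0,0,0,0]]'
python3 -m inch '[[0.1,0.05,0,0,0,0],[0.3,0.15,0,0,0,0],[0.5,0.25,0,0,0,0],[0.7,0.36,0,0,0,0],[0.82,0.424,0,0,0,0],[0.82,0.424,0,0,0,0],[0.82,0.424,0,0,0,0],[0.82,0.424,0,0,0,0]]'
python3 -m inch '[[0.1,0.05,0,0,0,0],[0.3,0.15,0,0,0,0],[0.5,0.25,0,0,0,0],[0.7,0.36,0.1,0,0,0],[0.82,0.424,0.15,0,0,0],[0.822,0.424,0.2,0,0,0],[0.822,0.424,0.2,0,0,0],[0.822,0.424,0.2,0,0,0]]'
python3 - <<'E'
from h import *
s=get_state();print(np.round(s["position"],4))
d=snapshot("side");a=d["image"][60:260,150:420];b=snapshot("wrist")["image"][100:420,:]
cv2.imwrite("pics/s3.png",np.hstack([cv2.resize(a,(432,320)),cv2.resize(b,(368,320))[:, :]]))
plan([(516.8,148.3,75,10.5)])
E
```

```text
time: 9.58
position: [0.452, -0.0644, 0.1592]
orientation: [[-0.179, 0.984, -0.002], [0.984, 0.179, -0.001], [-0.0, -0.002, -1.0]]
wrist_force: [-0.2, -0.4, 0.2]
gripper_width: 0.0438
time: 10.25
position: [0.4849, 0.0406, 0.1598]
orientation: [[-0.178, 0.984, -0.001], [0.984, 0.178, -0.001], [-0.0, -0.001, -1.0]]
wrist_force: [0.3, -1.0, -0.0]
gripper_width: 0.0436
time: 10.92
position: [0.5173, 0.1473, 0.136]
orientation: [[-0.178, 0.984, -0.001], [0.984, 0.178, -0.001], [-0.001, -0.001, -1.0]]
wrist_force: [0.2, 0.4, -0.0]
gripper_width: 0.0435
[0.5173 0.1473 0.136 ]
t 11.02 at [517.7 147.3 136.7] yaw 10.25
-> [517. 148.  75.] row [0.0099, -0.0058, 0.5139, 0.0, 0.0, -0.0014]
```

View pics/s3.png

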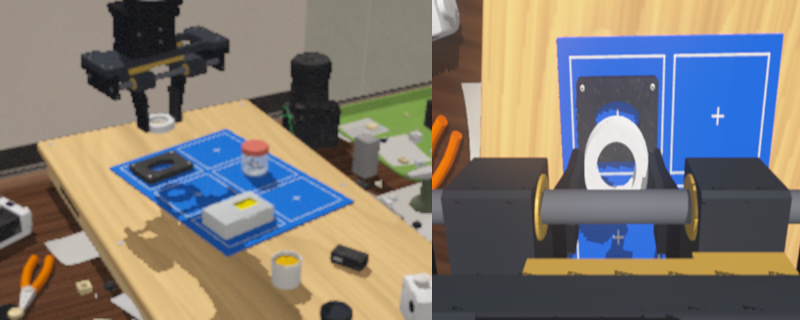

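The side view shows the ring held level above the gate; in the wrist view it is between the finger tips. I check its tilt and offset in the hand by depth.

Run:
```python
from h import *
s=get_state();d=snapshot("wrist");P=cloud(d,s);z0=s["position"][2]
m=(d["image"].min(2)>170)&(abs(P[...,2]-z0)<.025)
Q=P[m];c=Q.mean(0);u,w,v=np.linalg.svd(Q-c,full_matrices=False);print(m.sum(),c,"normal",v[2])
r=cv2.minAreaRect((Q[:,:2]*1000).astype(np.float32));print(r,np.percentile(Q[:,2],[5,50,95]));print(cv2.fitEllipse(cv2.convexHull((Q[:,:2]*1000).astype(np.float32))))
print(s["position"],np.round(s["orientation"],4).tolist())
```

```text
3854 [0.51413032 0.15833897 0.14203874] normal [ 0.02236057 -0.09740684  0.99499342]
((516.4344482421875, 152.0994110107422), (42.53610610961914, 44.59986114501953), 68.36719512939453) [0.13337922 0.14344475 0.14459749]
((517.5438842773438, 153.8289794921875), (38.814537048339844, 51.55110549926758), 108.9314956665039)
[0.51770064 0.14725671 0.13666398] [[-0.1779, 0.984, 0.0006], [0.984, 0.1779, 0.0002], [0.0001, 0.0006, -1.0]]
```

```bash
python3 -m inch '[[0,0,0.1,0,0,0],[0,0,0.2,0,0,0],[0,0,0.3,0,0,0],[0,0,0.4,0,0,0],[0,0,0.46,0,0,0],[0,0,0.49,0,0,0],[0,0,0.505,0,0,0],[0,0,0.505,0,0,0]]'
python3 -m inch '[[0,0,0.005,0,0,0],[0,0,0.005,0,0,0],[0,0,0.005,0,0,0],[0,0,0.005,0,0,0],[0,0,0.005,0,0,0],[0,0,0.005,0,0,0],[0,0,0.005,0,0,0],[0,0,0.005,0,0,0]]' 1
python3 -m inch '[[0,0,-0.1,0,0,0],[0,0,-0.3,0,0,0],[0,0,-0.5,0,0,0],[0,0,-0.7,0,0,0],[0,0,-0.9,0,0,0],[-0.2,0,-1,0,0,0],[-0.4,0,-1,0,0,0],[-0.4,0,-1,0,0,0]]'
python3 - <<'E'
from h import *
s=get_state();d=snapshot("wrist");cv2.imwrite("pics/w4.png",d["image"][0:300,100:450])
tops(d,s,(.4,.75,0,.3),.068,100);print(s["position"])
P=cloud(d,s)
hsv=cv2.cvtColor(d["image"],cv2.COLOR_BGR2HSV)
m=((d["image"].min(2)>150)&(P[...,2]>.078)&(P[...,2]<.09)).astype(np.uint8);Q=P[m>0];print("ring",cv2.minAreaRect((Q[:,:2]*1000).astype(np.float32)),np.percentile(Q[:,2],[5,50,95]))
plan([(427.5,-279,160,10.4)])
E
```

```text
time: 11.73
position: [0.517, 0.1483, 0.0756]
orientation: [[-0.18, 0.984, -0.001], [0.984, 0.18, -0.0], [0.0, -0.001, -1.0]]
wrist_force: [-1.0, -0.7, 1.1]
gripper_width: 0.0436
time: 12.4
position: [0.5175, 0.1486, 0.0749]
orientation: [[-0.18, 0.984, 0.0], [0.984, 0.18, 0.0], [0.0, 0.0, -1.0]]
wrist_force: [-0.2, 0.1, -0.6]
gripper_width: 0.0848
time: 13.07
position: [0.5275, 0.0963, 0.1972]
orientation: [[-0.174, 0.985, 0.003], [0.985, 0.174, -0.001], [-0.001, 0.003, -1.0]]
wrist_force: [-0.3, -1.4, -0.2]
gripper_width: 0.0874
px [281. 130.] n 6726 ztop 0.084 rect [516. 151.] [44.8 45.3] ang 10.0 bgr [137. 128. 129.]
px [417. 243.] n 2707 ztop 0.107 rect [635.4  88.2] [32.6 38. ] ang 55.6 bgr [132. 129. 206.]
px [317. 325.] n 102 ztop 0.087 rect [571.    2.3] [28.2  5. ] ang 1.5 bgr [213. 210. 208.]
[0.52751522 0.09627503 0.19718192]
ring ((572.8148193359375, 65.1099624633789), (141.5501708984375, 228.0131072998047), 5.6183695793151855) [0.0814764  0.0853794  0.08703385]
t 13.12 at [526.8  98.7 196.4] yaw 10.12
-> [494. -27. 184.] row [-0.9843, -0.4559, 0.1012, 0.0, 0.0, -0.0005]
-> [ 461. -153.  172.] row [-0.9835, -0.4575, 0.1012, 0.0, 0.0, -0.0005]
-> [ 427. -279.  160.] row [-0.9828, -0.4591, 0.1012, 0.0, 0.0, -0.0005]
```

View pics/w4.png

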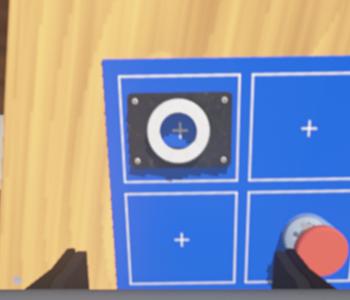

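The ring sits on the gate at (179,130) in the crop, within about 1 mm of its centre. Next the cap, first viewed from the same relative pose.

```bash
python3 -m inch '[[-0.2,-0.1,0,0,0,0],[-0.5,-0.2,0,0,0,0],[-0.8,-0.36,0,0,0,0],[-1,-0.45,0,0,0,0],[-1,-0.45,0,0,0,0],[-1,-0.45,0,0,0,0],[-1,-0.45,0,0,0,0],[-1,-0.45,0,0,0,0]]'
python3 -m inch '[[-0.2,-0.1,0,0,0,0],[-0.5,-0.2,0,0,0,0],[-0.8,-0.36,0,0,0,0],[-1,-0.45,0,0,0,0],[-1,-0.45,0,0,0,0],[-1,-0.45,0,0,0,0],[-1,-0.45,0,0,0,0],[-1,-0.45,0,0,0,0]]'
python3 -m inch '[[-0.2,-0.1,0,0,0,0],[-0.5,-0.2,0,0,0,0],[-0.8,-0.3,0,0,0,0],[-1,-0.35,0,0,0,0],[-1,-0.35,0,0,0,0],[-1,-0.35,0,0,0,0],[-1,-0.35,0,0,0,0],[-1,-0.35,0,0,0,0]]'
python3 -m inch '[[-0.1,0,0,0,0,0],[-0.2,0,0,0,0,0],[-0.3,0,0,0,0,0],[-0.4,0,0,0,0,0],[-0.4,0,0,0,0,0],[-0.4,0,0,0,0,0],[-0.4,0,0,0,0,0],[-0.4,0,0,0,0,0]]'
python3 - <<'E'
from h import *
s=get_state();d=snapshot("wrist")
tops(d,s,(.38,.75,-.35,-.1),.065,100)
plan([(427.5,-279,160,10.4),(427.5,-279,63,10.4)])
E
```

```text
time: 13.78
position: [0.4948, -0.0246, 0.1949]
orientation: [[-0.182, 0.983, -0.0], [0.983, 0.182, 0.0], [0.0, -0.0, -1.0]]
wrist_force: [0.2, -0.5, 0.1]
gripper_width: 0.0871
time: 14.45
position: [0.4637, -0.1523, 0.1948]
orientation: [[-0.183, 0.983, -0.0], [0.983, 0.183, 0.0], [0.0, -0.0, -1.0]]
wrist_force: [-0.5, 0.6, -0.0]
gripper_width: 0.087
time: 15.12
position: [0.4441, -0.2779, 0.1947]
orientation: [[-0.183, 0.983, -0.0], [0.983, 0.183, 0.001], [0.001, -0.0, -1.0]]
wrist_force: [-0.1, -0.9, 0.6]
gripper_width: 0.087
time: 15.78
position: [0.4523, -0.3258, 0.1949]
orientation: [[-0.181, 0.983, 0.0], [0.983, 0.181, 0.001], [0.001, 0.0, -1.0]]
wrist_force: [-0.1, 0.0, -0.3]
gripper_width: 0.087
px [458.  12.] n 1468 ztop 0.093 rect [ 545.8 -172.9] [34.1 13.4] ang 10.3 bgr [122. 176. 196.]
px [555.  27.] n 532 ztop 0.075 rect [ 617.2 -164.9] [ 3.3 31.6] ang 26.9 bgr [56. 56. 58.]
px [261. 135.] n 3835 ztop 0.070 rect [ 427.1 -277.1] [52.8 51.8] ang 10.6 bgr [ 75.  88. 111.]
px [400. 177.] n 2442 ztop 0.111 rect [ 529.6 -284.7] [32.6 32.9] ang 78.3 bgr [69. 76. 92.]
px [528. 206.] n 4338 ztop 0.110 rect [ 634.2 -289.8] [47.8 26.5] ang 72.9 bgr [192. 194. 197.]
t 15.83 at [ 452.2 -325.9  194.9] yaw 10.44
-> [ 428. -279.  160.] row [0.4219, -0.1319, 0.2909, 0.0, 0.0, 0.0002]
-> [ 428. -279.   63.] row [0.0, 0.0, 0.8083, 0.0, 0.0, -0.0]
```

```bash
python3 -m inch '[[0.1,-0.03,0.05,0,0,0],[0.25,-0.08,0.15,0,0,0],[0.42,-0.13,0.29,0,0,0],[0.42,-0.13,0.29,0,0,0],[0.42,-0.13,0.29,0,0,0],[0.42,-0.13,0.29,0,0,0],[0.42,-0.13,0.29,0,0,0],[0.42,-0.13,0.29,0,0,0]]'
python3 -m inch '[[0,0,0.15,0,0,0],[0,0,0.35,0,0,0],[0,0,0.55,0,0,0],[0,0,0.7,0,0,0],[0,0,0.78,0,0,0],[0,0,0.805,0,0,0],[0,0,0.805,0,0,0],[0,0,0.805,0,0,0]]'
python3 -m inch '[[0,0,0,0,0,0],[0,0,0,0,0,0],[0,0,0,0,0,0],[0,0,0,0,0,0],[0,0,0,0,0,0],[0,0,0,0,0,0],[0,0,0,0,0,0],[0,0,0,0,0,0]]' -1
python3 -m inch '[[0,0,-0.05,0,0,0],[0,0,-0.2,0,0,0],[0,0,-0.4,0,0,0],[0,0,-0.6,0,0,0],[0,0,-0.75,0,0,0],[0,0,-0.8,0,0,0],[0,0,-0.8,0,0,0],[0,0,-0.8,0,0,0]]'
python3 -c "
from h import *
plan([(517,148.6,140,10.5)])"
```

```text
time: 16.5
position: [0.428, -0.281, 0.1607]
orientation: [[-0.179, 0.984, 0.001], [0.984, 0.179, -0.001], [-0.001, 0.001, -1.0]]
wrist_force: [0.4, -0.2, 1.0]
gripper_width: 0.087
time: 17.17
position: [0.4281, -0.2808, 0.0644]
orientation: [[-0.18, 0.984, 0.001], [0.984, 0.18, -0.001], [-0.001, 0.001, -1.0]]
wrist_force: [0.7, -0.6, 0.1]
gripper_width: 0.0871
time: 17.83
position: [0.4276, -0.2802, 0.0636]
orientation: [[-0.18, 0.984, 0.0], [0.984, 0.18, 0.0], [0.0, 0.0, -1.0]]
wrist_force: [-0.3, 0.3, 1.4]
gripper_width: 0.0519
time: 18.5
position: [0.4274, -0.28, 0.159]
orientation: [[-0.18, 0.984, -0.0], [0.984, 0.18, 0.0], [0.0, 0.0, -1.0]]
wrist_force: [-0.0, 1.0, -0.9]
gripper_width: 0.0517
t 18.50 at [ 427.4 -280.   159. ] yaw 10.38
-> [ 450. -173.  154.] row [0.8446, 0.3445, 0.0396, 0.0, 0.0, -0.0002]
-> [472. -66. 150.] row [0.8444, 0.3449, 0.0396, 0.0, 0.0, -0.0002]
-> [495.  41. 145.] row [0.8443, 0.3454, 0.0396, 0.0, 0.0, -0.0002]
-> [517. 149. 140.] row [0.8441, 0.3458, 0.0396, 0.0, 0.0, -0.0002]
```

```bash
python3 -m inch '[[0.1,0.04,0,0,0,0],[0.3,0.12,0,0,0,0],[0.5,0.2,0,0,0,0],[0.7,0.29,0,0,0,0],[0.843,0.345,0,0,0,0],[0.843,0.345,0,0,0,0],[0.843,0.345,0,0,0,0],[0.843,0.345,0,0,0,0]]'
python3 -m inch '[[0.1,0.04,0,0,0,0],[0.3,0.12,0,0,0,0],[0.5,0.2,0,0,0,0],[0.7,0.29,0,0,0,0],[0.843,0.345,0,0,0,0],[0.843,0.345,0,0,0,0],[0.843,0.345,0,0,0,0],[0.843,0.345,0,0,0,0]]'
python3 -m inch '[[0.1,0.04,0,0,0,0],[0.3,0.12,0,0,0,0],[0.5,0.2,0,0,0,0],[0.7,0.29,0,0,0,0],[0.843,0.345,0,0,0,0],[0.843,0.345,0,0,0,0],[0.843,0.345,0,0,0,0],[0.843,0.345,0,0,0,0]]'
python3 -m inch '[[0.1,0.04,0,0,0,0],[0.3,0.12,0,0,0,0],[0.5,0.2,0,0,0,0],[0.7,0.29,0.05,0,0,0],[0.84,0.344,0.15,0,0,0],[0.84,0.344,0.2,0,0,0],[0.84,0.344,0.2,0,0,0],[0.84,0.344,0.2,0,0,0]]'
python3 -m inch '[[0,0,0,0,0,0],[0,0,0,0,0,0],[0,0,0,0,0,0],[0,0,0,0,0,0],[0,0,0,0,0,0],[0,0,0,0,0,0],[0,0,0,0,0,0],[0,0,0,0,0,0]]'
python3 - <<'E'
from h import *
s=get_state();d=snapshot("wrist");P=cloud(d,s);z0=s["position"][2]
m=(d["image"].max(2)<130)&(abs(P[...,2]-z0-.005)<.008);m[:, :150]=0;m[:,410:]=0
n,l,st,c=cv2.connectedComponentsWithStats(m.astype(np.uint8));k=1+st[1:,4].argmax();Q=P[l==k]
print(c[k],st[k],cv2.minAreaRect((Q[:,:2]*1000).astype(np.float32)),np.percentile(Q[:,2],[5,50,95]))
cv2.imwrite("pics/w5.png",d["image"])
plan([(516.8,148.2,84.5,10.5)])
E
```

```text
time: 19.17
position: [0.4494, -0.1739, 0.1587]
orientation: [[-0.179, 0.984, -0.002], [0.984, 0.179, -0.0], [0.0, -0.002, -1.0]]
wrist_force: [-0.6, -0.8, 0.2]
gripper_width: 0.0512
time: 19.83
position: [0.4722, -0.0679, 0.1592]
orientation: [[-0.178, 0.984, -0.001], [0.984, 0.178, -0.0], [-0.0, -0.001, -1.0]]
wrist_force: [-0.6, -0.8, 0.6]
gripper_width: 0.0518
time: 20.5
position: [0.4951, 0.0387, 0.1594]
orientation: [[-0.178, 0.984, -0.0], [0.984, 0.178, -0.001], [-0.0, -0.0, -1.0]]
wrist_force: [0.5, 0.3, -1.0]
gripper_width: 0.0515
time: 21.17
position: [0.5175, 0.1459, 0.1354]
orientation: [[-0.178, 0.984, -0.001], [0.984, 0.178, -0.001], [-0.001, -0.001, -1.0]]
wrist_force: [1.0, -0.7, 0.0]
gripper_width: 0.0515
time: 21.83
position: [0.5176, 0.1473, 0.1356]
orientation: [[-0.18, 0.984, 0.0], [0.984, 0.18, 0.0], [0.0, 0.0, -1.0]]
wrist_force: [-0.0, 0.8, -0.9]
gripper_width: 0.0519
[280.23409422 253.77574065] [ 201  209  160   80 8236] ((514.757568359375, 157.7546844482422), (68.88155364990234, 37.97724533081055), 10.167898178100586) [0.13854414 0.13994586 0.14228627]
t 21.88 at [517.5 147.3 135.5] yaw 10.37
-> [517. 148.  84.] row [0.0086, -0.0044, 0.4251, 0.0, 0.0, -0.0007]
```

View pics/w5.png

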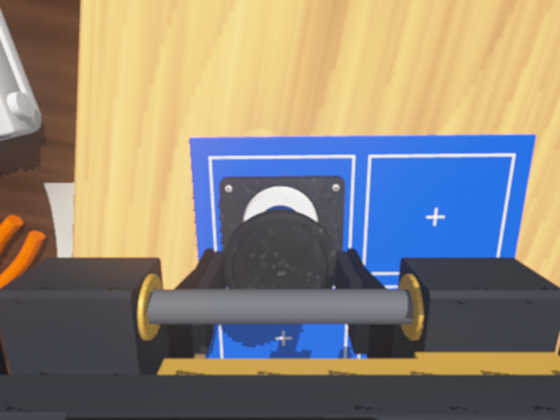

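The cap is held level at (280,255), straight over the ring (280,207). Lowering.

```bash
python3 -m inch '[[0,0,0.1,0,0,0],[0,0,0.2,0,0,0],[0,0,0.3,0,0,0],[0.01,-0.004,0.37,0,0,0],[0.01,-0.004,0.4,0,0,0],[0.01,-0.004,0.415,0,0,0],[0.01,-0.004,0.42,0,0,0],[0.01,-0.004,0.42,0,0,0]]'
python3 -m inch '[[0,0,0.006,0,0,0],[0,0,0.006,0,0,0],[0,0,0.006,0,0,0],[0,0,0.006,0,0,0],[0,0,0.006,0,0,0],[0,0,0.006,0,0,0],[0,0,0.006,0,0,0],[0,0,0.006,0,0,0]]' 1
python3 -m inch '[[0,0,-0.1,0,0,0],[0,0,-0.3,0,0,0],[0,0,-0.5,0,0,0],[0,0,-0.7,0,0,0],[0,0,-0.9,0,0,0],[-0.2,0,-1,0,0,0],[-0.4,0,-1,0,0,0],[-0.4,0,-1,0,0,0]]'
python3 - <<'E'
from h import *
s=get_state();d=snapshot("wrist")
tops(d,s,(.4,.75,0,.3),.068,100);cv2.imwrite("pics/w6.png",d["image"][0:300,100:450])
plan([(495,-20,200,10.4),(550,-150,200,-10),(634,-290,200,-17)])
E
```

```text
time: 22.55
position: [0.516, 0.1482, 0.0855]
orientation: [[-0.18, 0.984, -0.002], [0.984, 0.18, 0.0], [0.0, -0.002, -1.0]]
wrist_force: [-6.8, -1.8, 9.8]
gripper_width: 0.0516
time: 23.22
position: [0.5169, 0.1483, 0.0844]
orientation: [[-0.18, 0.984, -0.0], [0.984, 0.18, 0.0], [0.0, -0.0, -1.0]]
wrist_force: [-0.6, -0.2, 0.2]
gripper_width: 0.0863
time: 23.88
position: [0.5269, 0.0961, 0.2067]
orientation: [[-0.174, 0.985, 0.003], [0.985, 0.174, -0.0], [-0.001, 0.003, -1.0]]
wrist_force: [0.2, -0.2, -0.5]
gripper_width: 0.0873
px [281. 129.] n 7324 ztop 0.092 rect [515.1 151. ] [52.5 52.4] ang 53.2 bgr [83. 72. 73.]
px [413. 239.] n 2584 ztop 0.107 rect [635.5  87.8] [33.2 39.1] ang 50.5 bgr [137. 134. 211.]
t 23.93 at [526.2  98.4 205.9] yaw 10.12
-> [495. -20. 200.] row [-0.9259, -0.4296, 0.0491, 0.0, 0.0, -0.0016]
-> [522. -85. 200.] row [-0.5741, 0.1276, -0.0, 0.0, 0.0, 0.0567]
-> [ 550. -150.  200.] row [-0.5425, 0.2273, -0.0, 0.0, 0.0, 0.0567]
-> [ 592. -220.  200.] row [-0.5137, 0.446, -0.0, 0.0, 0.0, 0.0194]
-> [ 634. -290.  200.] row [-0.4855, 0.4765, -0.0, 0.0, 0.0, 0.0194]
```

View pics/w6.png

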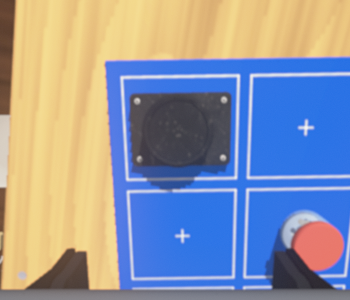

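The cap is flat and centred on the ring and gate, at (178,131) in the crop. Now the cover.

```bash
python3 -m inch '[[-0.2,-0.1,0,0,0,0],[-0.5,-0.2,0,0,0,0],[-0.8,-0.2,0,0,0,0],[-1,-0.2,0,0,0,0.02],[-1,-0.2,0,0,0,0.04],[-1,-0.2,0,0,0,0.04],[-1,-0.2,0,0,0,0.04],[-1,-0.2,0,0,0,0.04]]' 0.4
python3 -m inch '[[-0.2,0.05,0,0,0,0.02],[-0.5,0.1,0,0,0,0.04],[-0.8,0.2,0,0,0,0.06],[-1,0.25,0,0,0,0.06],[-1,0.25,0,0,0,0.06],[-1,0.25,0,0,0,0.06],[-1,0.25,0,0,0,0.06],[-1,0.25,0,0,0,0.06]]'
python3 -m inch '[[-0.2,0.05,0,0,0,0.02],[-0.4,0.15,0,0,0,0.04],[-0.6,0.25,0,0,0,0.05],[-0.8,0.35,0,0,0,0.05],[-0.8,0.35,0,0,0,0.05],[-0.8,0.35,0,0,0,0.05],[-0.8,0.35,0,0,0,0.05],[-0.8,0.35,0,0,0,0.05]]'
python3 -c "
from h import *
plan([(635,-292,180,-17),(635,-292,67,-17)])"
```

```text
time: 24.6
position: [0.5234, -0.0197, 0.2044]
orientation: [[-0.059, 0.998, -0.0], [0.998, 0.059, 0.0], [0.0, -0.0, -1.0]]
wrist_force: [0.7, -0.4, -0.9]
gripper_width: 0.0611
time: 25.27
position: [0.5602, -0.1374, 0.2042]
orientation: [[0.129, 0.992, -0.0], [0.992, -0.129, 0.001], [0.001, -0.0, -1.0]]
wrist_force: [-0.2, -0.2, 0.1]
gripper_width: 0.0607
time: 25.93
position: [0.5893, -0.2381, 0.2044]
orientation: [[0.284, 0.959, 0.0], [0.959, -0.284, 0.001], [0.001, -0.0, -1.0]]
wrist_force: [-0.4, 0.9, 0.4]
gripper_width: 0.0611
t 25.93 at [ 589.3 -238.1  204.4] yaw -16.49
-> [ 635. -292.  180.] row [-0.3225, 0.4929, 0.2031, 0.0, 0.0, 0.0029]
-> [ 635. -292.   67.] row [0.0, 0.0, 0.9417, 0.0, 0.0, -0.0]
```

```bash
python3 -m inch '[[-0.1,0.15,0.05,0,0,0],[-0.2,0.35,0.1,0,0,0],[-0.32,0.493,0.2,0,0,0.003],[-0.32,0.493,0.2,0,0,0.003],[-0.32,0.493,0.2,0,0,0.003],[-0.32,0.493,0.2,0,0,0.003],[-0.32,0.493,0.2,0,0,0.003],[-0.32,0.493,0.2,0,0,0.003]]'
python3 -m inch '[[0,0,0.15,0,0,0],[0,0,0.35,0,0,0],[0,0,0.55,0,0,0],[0,0,0.7,0,0,0],[0,0,0.85,0,0,0],[0,0,0.94,0,0,0],[0,0,0.94,0,0,0],[0,0,0.94,0,0,0]]'
python3 -m inch '[[0,0,0,0,0,0],[0,0,0,0,0,0],[0,0,0,0,0,0],[0,0,0,0,0,0],[0,0,0,0,0,0],[0,0,0,0,0,0],[0,0,0,0,0,0],[0,0,0,0,0,0]]' -1
python3 -m inch '[[0,0,-0.05,0,0,0],[0,0,-0.2,0,0,0],[0,0,-0.4,0,0,0],[0,0,-0.6,0,0,0],[0,0,-0.8,0,0,0],[0,0,-0.95,0,0,0],[0,0,-1,0,0,0],[0,0,-1,0,0,0]]'
python3 - <<'E'
from h import *
d=snapshot("side");cv2.imwrite("pics/s7.png",cv2.resize(d["image"][120:320,220:500],None,fx=2.5,fy=2.5))
plan([(560,-130,190,-3),(535,60.5,190,10.8)])
E
```

```text
time: 26.6
position: [0.635, -0.2926, 0.1814]
orientation: [[0.294, 0.956, 0.001], [0.956, -0.294, 0.001], [0.001, 0.001, -1.0]]
wrist_force: [1.2, -0.7, 0.3]
gripper_width: 0.061
time: 27.27
position: [0.6348, -0.2935, 0.0681]
orientation: [[0.295, 0.956, 0.0], [0.956, -0.295, 0.0], [0.0, 0.0, -1.0]]
wrist_force: [0.1, 0.5, 1.0]
gripper_width: 0.0608
time: 27.93
position: [0.6348, -0.2939, 0.0678]
orientation: [[0.295, 0.955, 0.0], [0.955, -0.295, 0.0], [0.0, 0.0, -1.0]]
wrist_force: [0.4, 0.3, 2.0]
gripper_width: 0.0282
time: 28.6
position: [0.6352, -0.2943, 0.1893]
orientation: [[0.295, 0.955, 0.002], [0.955, -0.295, -0.001], [-0.0, 0.003, -1.0]]
wrist_force: [-0.5, 0.1, -2.5]
gripper_width: 0.0276
t 28.65 at [ 634.7 -293.9  187.5] yaw -17.18
-> [ 597. -212.  189.] row [0.5606, -0.4989, -0.0104, 0.0, 0.0, -0.0394]
-> [ 560. -130.  190.] row [0.6179, -0.4259, -0.0104, 0.0, 0.0, -0.0394]
-> [548. -35. 190.] row [0.7872, -0.1456, -0.0, 0.0, 0.0, -0.0383]
-> [535.  60. 190.] row [0.799, -0.0499, -0.0, 0.0, 0.0, -0.0383]
```

View pics/s7.png

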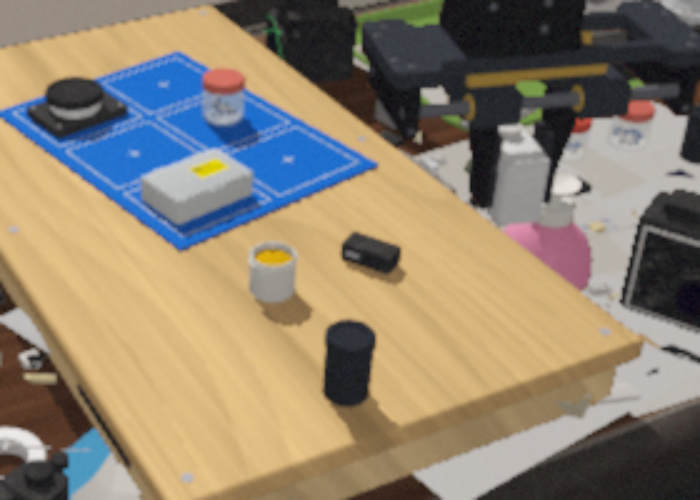

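The side view shows the cover held upright at (520,175), with canister and pot untouched and the cap stack on the gate. Carrying to the front middle square.

```bash
python3 -m inch '[[0.1,-0.1,0,0,0,-0.01],[0.2,-0.2,0,0,0,-0.02],[0.35,-0.3,0,0,0,-0.03],[0.5,-0.4,0,0,0,-0.04],[0.56,-0.5,0,0,0,-0.04],[0.56,-0.5,0,0,0,-0.04],[0.56,-0.5,0,0,0,-0.04],[0.56,-0.5,0,0,0,-0.04]]'
python3 -m inch '[[0.1,-0.1,0,0,0,-0.01],[0.25,-0.2,0,0,0,-0.02],[0.4,-0.3,0,0,0,-0.03],[0.55,-0.4,0,0,0,-0.04],[0.62,-0.43,0,0,0,-0.04],[0.62,-0.43,0,0,0,-0.04],[0.62,-0.43,0,0,0,-0.04],[0.62,-0.43,0,0,0,-0.04]]'
python3 -m inch '[[0.15,0,0,0,0,-0.01],[0.3,-0.05,0,0,0,-0.02],[0.5,-0.1,0,0,0,-0.03],[0.7,-0.14,0,0,0,-0.04],[0.79,-0.145,0,0,0,-0.04],[0.79,-0.145,0,0,0,-0.04],[0.79,-0.145,0,0,0,-0.04],[0.79,-0.145,0,0,0,-0.04]]'
python3 -m inch '[[0.15,0,0,0,0,-0.01],[0.3,0,0,0,0,-0.02],[0.5,-0.03,0,0,0,-0.03],[0.7,-0.05,0.1,0,0,-0.036],[0.79,-0.05,0.2,0,0,-0.036],[0.79,-0.05,0.3,0,0,-0.036],[0.79,-0.05,0.3,0,0,-0.036],[0.79,-0.05,0.3,0,0,-0.036]]'
python3 - <<'E'
from h import *
plan([(535,59.7,110,10.8),(535,59.7,71,10.8)])
E
```

```text
time: 29.32
position: [0.5968, -0.2123, 0.1867]
orientation: [[0.174, 0.985, -0.001], [0.985, -0.174, -0.0], [-0.0, -0.001, -1.0]]
wrist_force: [-0.3, 0.0, -1.6]
gripper_width: 0.0275
time: 29.98
position: [0.5595, -0.1315, 0.1876]
orientation: [[0.051, 0.999, 0.0], [0.999, -0.051, -0.001], [-0.001, 0.0, -1.0]]
wrist_force: [-0.2, 0.4, -1.0]
gripper_width: 0.0277
time: 30.65
position: [0.5467, -0.0362, 0.1876]
orientation: [[-0.074, 0.997, 0.0], [0.997, 0.074, -0.001], [-0.001, 0.0, -1.0]]
wrist_force: [0.2, -0.7, -1.0]
gripper_width: 0.0279
time: 31.32
position: [0.5328, 0.0584, 0.1509]
orientation: [[-0.188, 0.982, -0.002], [0.982, 0.188, -0.001], [-0.001, -0.002, -1.0]]
wrist_force: [0.1, -0.3, -1.0]
gripper_width: 0.0278
t 31.32 at [532.8  58.4 150.9] yaw 10.82
-> [535.  60. 110.] row [0.007, 0.0198, 0.3408, 0.0, 0.0, 0.0001]
-> [535.  60.  71.] row [0.0, 0.0, 0.325, 0.0, 0.0, -0.0]
```

```bash
python3 -m inch '[[0,0.02,0.1,0,0,0],[0,0.02,0.25,0,0,0],[0,0.02,0.4,0,0,0],[0,0.02,0.52,0,0,0],[0,0.02,0.6,0,0,0],[0,0.02,0.64,0,0,0],[0,0.02,0.66,0,0,0],[0,0.02,0.66,0,0,0]]'
python3 -m inch '[[0,0,0.004,0,0,0],[0,0,0.004,0,0,0],[0,0,0.004,0,0,0],[0,0,0.004,0,0,0],[0,0,0.004,0,0,0],[0,0,0.004,0,0,0],[0,0,0.004,0,0,0],[0,0,0.004,0,0,0]]' 0.4
python3 -m inch '[[0,0,-0.1,0,0,0],[0,0,-0.3,0,0,0],[0,0,-0.5,0,0,0],[0,0,-0.7,0,0,0],[0,0,-0.9,0,0,0],[-0.2,0,-1,0,0,0],[-0.4,0,-1,0,0,0],[-0.4,0,-1,0,0,0]]'
python3 - <<'E'
from h import *
s=get_state();d=snapshot("wrist")
tops(d,s,(.4,.75,-.1,.3),.068,100);cv2.imwrite("pics/w8.png",d["image"][0:300,100:500])
plan([(631,-166,180,30)])
E
```

```text
time: 31.98
position: [0.5357, 0.06, 0.0724]
orientation: [[-0.189, 0.982, 0.0], [0.982, 0.189, -0.0], [-0.0, 0.0, -1.0]]
wrist_force: [0.4, 0.0, -0.9]
gripper_width: 0.0276
time: 32.65
position: [0.5355, 0.0603, 0.072]
orientation: [[-0.189, 0.982, 0.0], [0.982, 0.189, 0.0], [0.0, 0.0, -1.0]]
wrist_force: [0.5, 0.0, -0.6]
gripper_width: 0.0604
time: 33.32
position: [0.5456, 0.008, 0.1942]
orientation: [[-0.184, 0.983, 0.003], [0.983, 0.184, -0.001], [-0.002, 0.003, -1.0]]
wrist_force: [-1.5, -1.1, 0.4]
gripper_width: 0.0605
px [279.  20.] n 4723 ztop 0.092 rect [518.2 135. ] [50.8 20.4] ang 10.6 bgr [61. 58. 58.]
px [280. 130.] n 3264 ztop 0.115 rect [532.6  75. ] [15.3 15.4] ang 56.1 bgr [220. 218. 220.]
px [428. 127.] n 3507 ztop 0.107 rect [634.2  85.5] [38.8 37.6] ang 10.4 bgr [118. 118. 202.]
px [280. 246.] n 6679 ztop 0.088 rect [551.2 -24.8] [78.2 55.3] ang 10.2 bgr [189. 207. 207.]
t 33.37 at [545.   10.4 193.3] yaw 10.66
-> [588. -78. 187.] row [-0.7884, 0.2162, 0.0555, 0.0, 0.0, -0.0537]
-> [ 631. -166.  180.] row [-0.8135, 0.0807, 0.0555, 0.0, 0.0, -0.0537]
```

View pics/w8.png

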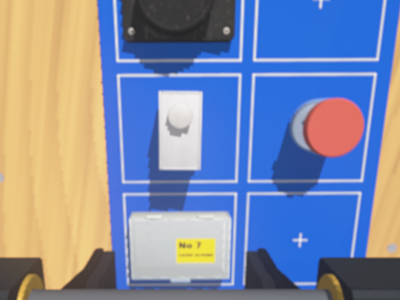

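The cover stands at (180,130) in the crop, within about 2 mm of the square's middle; box at (180,245), jar at (330,127) unmoved. Battery next.

```bash
python3 -m inch '[[-0.2,0.05,0,0,0,-0.01],[-0.4,0.1,0,0,0,-0.02],[-0.6,0.15,0,0,0,-0.04],[-0.79,0.216,0.05,0,0,-0.054],[-0.79,0.216,0.05,0,0,-0.054],[-0.79,0.216,0.05,0,0,-0.054],[-0.79,0.216,0.05,0,0,-0.054],[-0.79,0.216,0.05,0,0,-0.054]]'
python3 -m inch '[[-0.2,0,0,0,0,-0.01],[-0.4,0.04,0,0,0,-0.02],[-0.6,0.06,0,0,0,-0.04],[-0.81,0.08,0.05,0,0,-0.054],[-0.81,0.08,0.05,0,0,-0.054],[-0.81,0.08,0.05,0,0,-0.054],[-0.81,0.08,0.05,0,0,-0.054],[-0.81,0.08,0.05,0,0,-0.054]]'
python3 -c "
from h import *
plan([(630,-165.7,180,30.3),(630,-165.7,64,30.3)])"
```

```text
time: 34.03
position: [0.5878, -0.0733, 0.1861]
orientation: [[-0.354, 0.935, -0.0], [0.935, 0.354, 0.001], [0.001, 0.0, -1.0]]
wrist_force: [-0.7, -0.3, -0.3]
gripper_width: 0.0612
time: 34.7
position: [0.6313, -0.1607, 0.1802]
orientation: [[-0.507, 0.862, 0.0], [0.862, 0.507, 0.001], [0.001, 0.001, -1.0]]
wrist_force: [0.0, 0.0, 0.3]
gripper_width: 0.0605
t 34.70 at [ 631.3 -160.7  180.2] yaw 30.44
-> [ 630. -166.  180.] row [-0.0303, -0.0306, 0.0019, 0.0, 0.0, 0.0008]
-> [ 630. -166.   64.] row [0.0, 0.0, 0.9667, 0.0, 0.0, -0.0]
```

```bash
python3 -m inch '[[-0.03,-0.03,0.15,0,0,0],[-0.03,-0.03,0.35,0,0,0],[-0.03,-0.03,0.55,0,0,0],[-0.03,-0.03,0.75,0,0,0],[-0.03,-0.03,0.9,0,0,0],[-0.03,-0.03,0.965,0,0,0],[-0.03,-0.03,0.965,0,0,0],[-0.03,-0.03,0.965,0,0,0]]'
python3 -m inch '[[0,0,0,0,0,0],[0,0,0,0,0,0],[0,0,0,0,0,0],[0,0,0,0,0,0],[0,0,0,0,0,0],[0,0,0,0,0,0],[0,0,0,0,0,0],[0,0,0,0,0,0]]' -1
python3 -m inch '[[0,0,-0.05,0,0,0],[0,0,-0.2,0,0,0],[0,0,-0.4,0,0,0],[0,0,-0.6,0,0,0],[0,0,-0.8,0,0,0],[0,0,-0.9,0,0,0],[0,0,-0.9,0,0,0],[0,0,-0.9,0,0,0]]'
python3 -c "
from h import *
plan([(650.5,-9.4,140,10.8),(650.5,-9.4,67,10.8)])"
```

```text
time: 35.37
position: [0.6303, -0.1669, 0.065]
orientation: [[-0.506, 0.863, 0.001], [0.863, 0.506, 0.0], [-0.0, 0.001, -1.0]]
wrist_force: [-0.5, -0.9, 1.0]
gripper_width: 0.0608
time: 36.03
position: [0.63, -0.1675, 0.0642]
orientation: [[-0.505, 0.863, 0.0], [0.863, 0.505, 0.0], [-0.0, 0.0, -1.0]]
wrist_force: [0.8, 0.3, 0.1]
gripper_width: 0.0218
time: 36.7
position: [0.6299, -0.1675, 0.172]
orientation: [[-0.505, 0.863, 0.0], [0.863, 0.505, 0.0], [-0.0, 0.0, -1.0]]
wrist_force: [-0.7, 0.5, -1.4]
gripper_width: 0.0215
t 36.70 at [ 629.9 -167.5  172. ] yaw 30.35
-> [640. -88. 156.] row [0.525, 0.4068, 0.1332, 0.0, 0.0, 0.0543]
-> [650.  -9. 140.] row [0.5865, 0.3117, 0.1332, 0.0, 0.0, 0.0543]
-> [650.  -9.  67.] row [0.0, 0.0, 0.6083, 0.0, 0.0, -0.0]
```

```bash
python3 -m inch '[[0.1,0.08,0,0,0,0.01],[0.2,0.16,0,0,0,0.02],[0.35,0.27,0,0,0,0.03],[0.47,0.37,0.05,0,0,0.045],[0.525,0.407,0.1,0,0,0.054],[0.525,0.407,0.13,0,0,0.054],[0.525,0.407,0.13,0,0,0.054],[0.525,0.407,0.13,0,0,0.054]]'
python3 -m inch '[[0.1,0.05,0,0,0,0.01],[0.2,0.1,0,0,0,0.02],[0.35,0.2,0,0,0,0.03],[0.5,0.27,0.05,0,0,0.045],[0.58,0.31,0.1,0,0,0.054],[0.58,0.31,0.13,0,0,0.054],[0.58,0.31,0.13,0,0,0.054],[0.58,0.31,0.13,0,0,0.054]]'
python3 -c "
from h import *
plan([(650.5,-9.6,67.5,10.8)])"
```

```text
time: 37.37
position: [0.6394, -0.0898, 0.1555]
orientation: [[-0.352, 0.936, -0.002], [0.936, 0.352, -0.001], [-0.0, -0.002, -1.0]]
wrist_force: [0.1, -0.8, -0.5]
gripper_width: 0.0217
time: 38.03
position: [0.6503, -0.0126, 0.141]
orientation: [[-0.188, 0.982, -0.0], [0.982, 0.188, -0.001], [-0.001, -0.0, -1.0]]
wrist_force: [-0.8, -0.9, 0.2]
gripper_width: 0.0217
t 38.03 at [650.3 -12.6 141. ] yaw 10.85
-> [650. -10.  68.] row [0.0239, 0.0064, 0.6129, 0.0, 0.0, 0.0003]
```

```bash
python3 -m inch '[[0.013,0.005,0.1,0,0,0],[0.013,0.005,0.25,0,0,0],[0.013,0.005,0.4,0,0,0],[0.013,0.005,0.5,0,0,0],[0.013,0.005,0.57,0,0,0],[0.013,0.005,0.6,0,0,0],[0.013,0.005,0.61,0,0,0],[0.013,0.005,0.61,0,0,0]]'
python3 -m inch '[[0,0,0.004,0,0,0],[0,0,0.004,0,0,0],[0,0,0.004,0,0,0],[0,0,0.004,0,0,0],[0,0,0.004,0,0,0],[0,0,0.004,0,0,0],[0,0,0.004,0,0,0],[0,0,0.004,0,0,0]]' 0
python3 -m inch '[[0,0,-0.1,0,0,0],[0,0,-0.3,0,0,0],[0,0,-0.5,0,0,0],[0,0,-0.7,0,0,0],[0,0,-0.9,0,0,0],[-0.2,0,-1,0,0,0],[-0.5,0,-1,0,0,0],[-0.5,0,-1,0,0,0]]' 0.5
python3 - <<'E'
from h import *
s=get_state();d=snapshot("wrist")
tops(d,s,(.4,.75,-.2,.3),.068,100);cv2.imwrite("pics/w9.png",d["image"][0:300,60:480])
plan([(544.5,-165,180,10.8),(544.5,-165,68,10.8)])
E
```

```text
time: 38.7
position: [0.6511, -0.0088, 0.0681]
orientation: [[-0.189, 0.982, 0.001], [0.982, 0.189, -0.0], [-0.0, 0.001, -1.0]]
wrist_force: [-0.0, -1.4, -1.0]
gripper_width: 0.0214
time: 39.37
position: [0.6508, -0.0086, 0.0672]
orientation: [[-0.189, 0.982, 0.0], [0.982, 0.189, 0.0], [0.0, 0.0, -1.0]]
wrist_force: [-0.7, 0.2, -0.5]
gripper_width: 0.0435
time: 40.03
position: [0.6624, -0.0758, 0.1898]
orientation: [[-0.182, 0.983, 0.003], [0.983, 0.182, -0.004], [-0.005, 0.002, -1.0]]
wrist_force: [0.4, -2.4, 0.4]
gripper_width: 0.0654
px [129.   5.] n 536 ztop 0.095 rect [539.2  40.8] [26.8  1.3] ang 10.8 bgr [112. 110. 111.]
px [138. 110.] n 9114 ztop 0.088 rect [551.3 -25.2] [79.  54.9] ang 10.5 bgr [175. 194. 194.]
px [282. 109.] n 1882 ztop 0.081 rect [650.   -5.4] [21.7 41.1] ang 10.5 bgr [80. 62. 58.]
px [139. 276.] n 122 ztop 0.079 rect [ 559.6 -157.6] [ 1.8 13.7] ang 12.7 bgr [135. 145. 152.]
t 40.08 at [662.1 -72.8 188.9] yaw 10.54
-> [ 603. -119.  184.] row [-0.288, -0.5519, 0.0371, 0.0, 0.0, -0.0007]
-> [ 544. -165.  180.] row [-0.2868, -0.5525, 0.0371, 0.0, 0.0, -0.0007]
-> [ 544. -165.   68.] row [0.0, 0.0, 0.9333, 0.0, 0.0, -0.0]
```

View pics/w9.png

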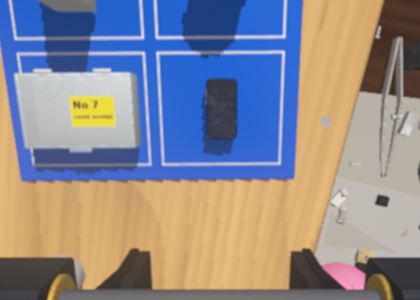

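The battery lies flat at (221,108) in the crop; relative to the box it is within about 1 mm of the wanted 100 mm behind. Now the pot.

```bash
python3 -m inch '[[-0.05,-0.1,0,0,0,0],[-0.13,-0.25,0,0,0,0],[-0.2,-0.4,0,0,0,0],[-0.29,-0.55,0.03,0,0,0],[-0.29,-0.55,0.03,0,0,0],[-0.29,-0.55,0.03,0,0,0],[-0.29,-0.55,0.03,0,0,0],[-0.29,-0.55,0.03,0,0,0]]'
python3 -m inch '[[-0.05,-0.1,0,0,0,0],[-0.13,-0.25,0,0,0,0],[-0.2,-0.4,0,0,0,0],[-0.29,-0.55,0.03,0,0,0],[-0.29,-0.55,0.03,0,0,0],[-0.29,-0.55,0.03,0,0,0],[-0.29,-0.55,0.03,0,0,0],[-0.29,-0.55,0.03,0,0,0]]'
python3 -c "
from h import *
plan([(545,-164.5,67,10.8)])"
```

```text
time: 40.75
position: [0.6046, -0.1129, 0.1838]
orientation: [[-0.191, 0.982, 0.0], [0.982, 0.191, 0.0], [0.0, 0.0, -1.0]]
wrist_force: [-0.6, -0.3, 0.6]
gripper_width: 0.0652
time: 41.42
position: [0.5463, -0.16, 0.18]
orientation: [[-0.191, 0.982, 0.0], [0.982, 0.191, 0.0], [0.0, 0.0, -1.0]]
wrist_force: [0.2, -0.5, 0.0]
gripper_width: 0.0656
t 41.42 at [ 546.3 -160.   180. ] yaw 10.99
-> [ 545. -164.   67.] row [-0.0351, -0.0176, 0.9421, 0.0, 0.0, 0.001]
```

```bash
python3 -m inch '[[-0.035,-0.018,0.15,0,0,0],[-0.035,-0.018,0.35,0,0,0],[-0.035,-0.018,0.55,0,0,0],[-0.035,-0.018,0.75,0,0,0],[-0.035,-0.018,0.87,0,0,0],[-0.035,-0.018,0.94,0,0,0],[-0.035,-0.018,0.94,0,0,0],[-0.035,-0.018,0.94,0,0,0]]'
python3 -m inch '[[0,0,0,0,0,0],[0,0,0,0,0,0],[0,0,0,0,0,0],[0,0,0,0,0,0],[0,0,0,0,0,0],[0,0,0,0,0,0],[0,0,0,0,0,0],[0,0,0,0,0,0]]' -1
python3 -m inch '[[0,0,-0.05,0,0,0],[0,0,-0.2,0,0,0],[0,0,-0.4,0,0,0],[0,0,-0.6,0,0,0],[0,0,-0.8,0,0,0],[0,0,-0.95,0,0,0],[0,0,-1,0,0,0],[0,0,-1,0,0,0]]'
python3 -c "
from h import *
plan([(616.8,166.5,188,10.8),(616.8,166.5,71,10.8)])"
```

```text
time: 42.08
position: [0.5448, -0.1652, 0.0675]
orientation: [[-0.19, 0.982, -0.0], [0.982, 0.19, -0.0], [-0.0, -0.0, -1.0]]
wrist_force: [-0.3, -0.6, 0.6]
gripper_width: 0.0651
time: 42.75
position: [0.5445, -0.1653, 0.0674]
orientation: [[-0.189, 0.982, 0.0], [0.982, 0.189, 0.0], [0.0, 0.0, -1.0]]
wrist_force: [-1.1, 0.4, 2.3]
gripper_width: 0.0334
time: 43.42
position: [0.5451, -0.1656, 0.1887]
orientation: [[-0.189, 0.982, 0.003], [0.982, 0.189, 0.0], [-0.0, 0.003, -1.0]]
wrist_force: [0.4, -0.4, -1.3]
gripper_width: 0.033
t 43.42 at [ 545.1 -165.6  188.7] yaw 10.90
-> [569. -55. 188.] row [0.8681, 0.3701, 0.0019, 0.0, 0.0, 0.0002]
-> [593.  56. 188.] row [0.8683, 0.3696, 0.0019, 0.0, 0.0, 0.0002]
-> [617. 166. 188.] row [0.8685, 0.3691, 0.0019, 0.0, 0.0, 0.0002]
-> [617. 166.  71.] row [0.0, 0.0, 0.975, 0.0, 0.0, -0.0]
```

```bash
python3 -m inch '[[0.1,0.04,0,0,0,0],[0.3,0.13,0,0,0,0],[0.5,0.21,0,0,0,0],[0.7,0.3,0,0,0,0],[0.868,0.37,0,0,0,0],[0.868,0.37,0,0,0,0],[0.868,0.37,0,0,0,0],[0.868,0.37,0,0,0,0]]'
python3 -m inch '[[0.1,0.04,0,0,0,0],[0.3,0.13,0,0,0,0],[0.5,0.21,0,0,0,0],[0.7,0.3,0,0,0,0],[0.868,0.37,0,0,0,0],[0.868,0.37,0,0,0,0],[0.868,0.37,0,0,0,0],[0.868,0.37,0,0,0,0]]'
python3 -m inch '[[0.1,0.04,0,0,0,0],[0.3,0.13,0,0,0,0],[0.5,0.21,0,0,0,0],[0.7,0.3,0,0,0,0],[0.868,0.37,0,0,0,0],[0.868,0.37,0,0,0,0],[0.868,0.37,0,0,0,0],[0.868,0.37,0,0,0,0]]'
python3 - <<'E'
from h import *
d=snapshot("side");cv2.imwrite("pics/s10.png",cv2.resize(d["image"][20:270,150:450],None,fx=2,fy=2))
plan([(616.8,166.8,71,10.8)])
E
```

```text
time: 44.08
position: [0.5676, -0.0555, 0.1862]
orientation: [[-0.189, 0.982, -0.002], [0.982, 0.189, -0.001], [-0.0, -0.002, -1.0]]
wrist_force: [-0.1, 0.1, -0.2]
gripper_width: 0.0332
time: 44.75
position: [0.5921, 0.0549, 0.187]
orientation: [[-0.188, 0.982, -0.0], [0.982, 0.188, -0.001], [-0.001, -0.0, -1.0]]
wrist_force: [-0.8, -0.5, -1.1]
gripper_width: 0.0332
time: 45.42
position: [0.6162, 0.1655, 0.1872]
orientation: [[-0.188, 0.982, -0.0], [0.982, 0.188, -0.001], [-0.001, -0.0, -1.0]]
wrist_force: [0.4, -0.0, -0.6]
gripper_width: 0.033
t 45.47 at [616.2 165.1 187.4] yaw 10.78
-> [617. 167.  71.] row [0.0132, 0.0075, 0.9697, 0.0, 0.0, -0.0001]
```

View pics/s10.png

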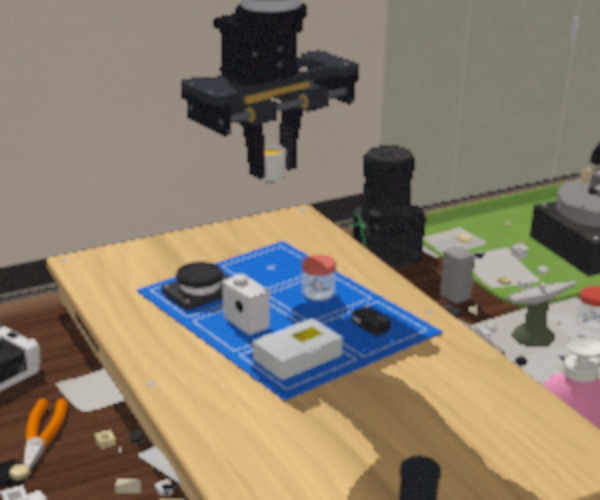

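The pot is held upright at (273,163); cover, cap stack, battery and jar are all in place. Lowering.

```bash
python3 -m inch '[[0.006,0.005,0.15,0,0,0],[0.006,0.005,0.35,0,0,0],[0.006,0.005,0.55,0,0,0],[0.006,0.005,0.75,0,0,0],[0.006,0.005,0.88,0,0,0],[0.006,0.005,0.94,0,0,0],[0.006,0.005,0.965,0,0,0],[0.006,0.005,0.965,0,0,0]]'
python3 -m inch '[[0,0,0.004,0,0,0],[0,0,0.004,0,0,0],[0,0,0.004,0,0,0],[0,0,0.004,0,0,0],[0,0,0.004,0,0,0],[0,0,0.004,0,0,0],[0,0,0.004,0,0,0],[0,0,0.004,0,0,0]]' 0.4
python3 -m inch '[[0,0,-0.1,0,0,0],[0,0,-0.3,0,0,0],[0,0,-0.5,0,0,0],[0,0,-0.7,0,0,0],[0,0,-0.9,0,0,0],[-0.2,0,-1,0,0,0],[-0.5,-0.3,-1,0,0,0],[-0.5,-0.3,-1,0,0,0]]'
python3 -m inch '[[0,0,-0.2,0,0,0],[0,0,-0.4,0,0,0],[0,0,-0.6,0,0,0],[0,0,-0.8,0,0,0],[0,0,-0.8,0,0,0],[0,0,-0.8,0,0,0],[0,0,-0.8,0,0,0],[0,0,-0.8,0,0,0]]'
python3 - <<'E'
from h import *
s=get_state();d=snapshot("wrist");print(s["position"],s["wrist_force"])
tops(d,s,(.4,.75,-.2,.3),.068,100);cv2.imwrite("pics/w11.png",d["image"])
d=snapshot("side");print("side");tops(d,None,(.4,.75,-.35,.3),.068,100)
E
```

```text
time: 46.13
position: [0.6167, 0.1667, 0.0717]
orientation: [[-0.188, 0.982, 0.0], [0.982, 0.188, -0.0], [-0.0, 0.0, -1.0]]
wrist_force: [-0.0, 0.1, -0.0]
gripper_width: 0.0335
time: 46.8
position: [0.6165, 0.1675, 0.071]
orientation: [[-0.189, 0.982, 0.0], [0.982, 0.189, 0.0], [0.0, 0.0, -1.0]]
wrist_force: [-0.4, -0.6, 0.6]
gripper_width: 0.0603
time: 47.47
position: [0.5916, 0.0953, 0.1927]
orientation: [[-0.183, 0.983, 0.001], [0.983, 0.183, -0.002], [-0.002, 0.001, -1.0]]
wrist_force: [0.0, -1.1, 0.1]
gripper_width: 0.0608
time: 48.13
position: [0.592, 0.1016, 0.2861]
orientation: [[-0.189, 0.982, -0.002], [0.982, 0.189, -0.0], [-0.0, -0.002, -1.0]]
wrist_force: [0.2, -0.0, -0.2]
gripper_width: 0.0611
[0.59197561 0.10163157 0.28610314] [ 0.22109433 -0.02282102 -0.22680098]
px [216. 118.] n 4674 ztop 0.092 rect [515.4 151.4] [52.3 52.5] ang 5.3 bgr [87. 76. 78.]
px [321. 119.] n 1198 ztop 0.096 rect [615.3 170.6] [34.3 34.9] ang 11.7 bgr [125. 184. 218.]
px [217. 210.] n 1933 ztop 0.115 rect [532.7  75.4] [15.6 15. ] ang 56.5 bgr [221. 219. 221.]
px [321. 209.] n 1509 ztop 0.107 rect [634.2  86. ] [37.5 37.9] ang 58.0 bgr [139. 132. 218.]
px [238. 276.] n 1088 ztop 0.088 rect [564.8  -6.2] [44.3 24.5] ang 10.9 bgr [206. 222. 223.]
px [315. 278.] n 453 ztop 0.081 rect [647.6   5. ] [21.8 22.3] ang 12.1 bgr [93. 74. 73.]
side
px [286. 147.] n 208 ztop 0.095 rect [616.  167.1] [37.1 31.1] ang 63.5 bgr [129. 147. 156.]
px [309. 158.] n 341 ztop 0.106 rect [634.2  82. ] [39.5 36. ] ang 31.9 bgr [131. 122. 150.]
px [261. 167.] n 999 ztop 0.110 rect [535.2  61.5] [29.4 52.3] ang 12.7 bgr [108. 107. 109.]
px [336. 180.] n 172 ztop 0.080 rect [649.2  -8.7] [23.5 44.9] ang 10.0 bgr [56. 51. 49.]
px [299. 193.] n 787 ztop 0.087 rect [551.5 -28.4] [79.7 54.5] ang 10.5 bgr [155. 168. 168.]
px [360. 263.] n 553 ztop 0.110 rect [ 530.7 -287. ] [34.1 31.4] ang 34.5 bgr [37. 35. 34.]
```

View pics/w11.png

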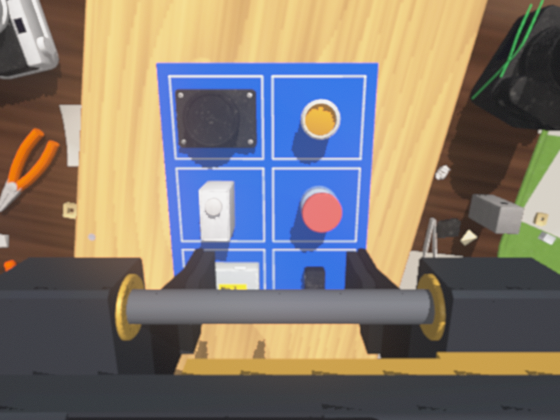

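The last wrist view shows the cap stack on the gate (212,120), the pot (321,119), the cover (217,210), the jar (321,210) and the battery (315,278), all in their squares. The gripper is clear at z = 0.286. Handing in.

```bash
python3 -c "
from cell import hand_in
print(hand_in())"
```

```text
the job is handed in; nothing more can be done
None
```

All five parts are laid out on the mat in the order asked, and the job was handed in at about 48 s of the 118 s allowed. No verdict was reported.

| Part | Where it is | Last check |
|---|---|---|
| Focusing ring | Flat on the film gate | About 1 mm from the gate's centre after release. It was hidden under the cap afterwards. |
| Lens cap | Flat on the ring | About 1–2 mm off the gate's centre. |
| Top cover | Upright in the front middle square | About 1–2 mm from the middle. |
| Battery | Flat, behind the screw box | About 1 mm from the middle. |
| Grease pot | Upright, behind the film gate | About 1 mm from the middle. |

- **Bystanders:** the jar and the film canister were not touched. They measure within 1 mm of where they started.
- **Forces:** the highest wrist reading printed was about 12 N, as the cap touched down on the ring.
- **Gripper:** it was open and clear of everything at hand-in.
- **Camera disagreement:** the wrist camera reads 2–4 mm further left (+y) than the fixed cameras. I used relative measurements for the placings so that this largely cancels.
- **Cover turned:** I turned the cover about 27° to line it up with its square, taking "as it stands now" to mean upright.

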